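# Snack roll off the lazy Susan with tongs

### The arm

A 6-joint arm with a two-finger parallel gripper is mounted at the origin on the work surface. World frame = base frame: x ahead of the robot, y to its left, z up, the work surface at z = 0. Lengths are in m, angles in rad, forces in N, time in s.
With the tool pointing down it reaches from about 0.225 to 0.875 m from the base axis. Payload 3.4 kg.
Tool frame: the origin (TCP) lies at the very end of the fingers, on their centre line; the grasp point (between the pads) lies 19 mm behind it; z points along the fingers, y is the line along which they close (so a half turn about z gives the same grasp; the last joint's range is limited). The gripper opens to 85 mm and grips with 20 to 120 N. Pads are 22 mm wide; open, the fingers measure 114 mm over their backs; the gripper's body (76 mm by 85 mm) begins 54 mm behind the grasp point. The pads swing forward as they close: fully open they stand 13 mm farther back than shut.
Start: joints at [1.026, 0.276, 1.505, -0, 1.361, -0.121], TCP at [0.236, 0.524, 0.231] pointing down, gripper open.
Joint ranges: [-2.89, 2.89], [-0.75, 2.08], [0.22, 2.7], [-1.18, 4.32], [0.11, 2.71], [-2.7, 2.7]. Speed limits (rad/s): [2.57, 2.57, 3.14, 3.14, 3.14, 3.14].

### API

Orientations are given as a unit quaternion [w, x, y, z].
In Python, from rig import manip gives the robot as it stands. The module is installed in compiled form; this text tells all that it offers.
- The arm moves only by the tool play_rows, never from a script. Its argument "motion" is a list of rows, each a list of 5 numbers: the shift along the tool's x, y, z in units of 40 mm (1.0 is 40 mm), then the turn about the tool's z in units of 10 degrees (1.0 is 10 degrees), then the finger opening in mm, from 0 to 85.4. A call has 1 to 5 rows; each row is the pose to reach, as a shift and turn from the pose commanded when the call began, along the tool's axes at that moment; what a row does not reach only later rows make up. A row lasts 1/8 s, in which the tool goes at most 62.5 mm and 10.7 degrees, less where a joint would pass 70% of its speed; a pose out of reach is approached as far as the arm can. A call with a gripper value outside its range is refused whole. The fingers move at their own pace and stop on an object; "newtons" is the grip in N (left out, the last holds). Time passes only in rows, so rows that repeat a pose let the fingers close. It gives the time, the measured TCP pose, the force, the opening and the grip force at its end, in the units of the state.
- manip.get_state(): the state, without advancing time (a new reading comes with each control period).
- manip.get_image(name): name is "scene" or "side" or "wrist"; returns a dict with "img" (400x640x3 uint8, red, green, blue), "range_z" (400x640 float32, m along the optical axis (not along the pixel's ray), 0 where there is no reading), "fx", "fy", "cx", "cy" (pixels), "R" (3x3) and "t" (3): a world point X has camera coordinates R X + t. Camera axes: x right, y down, z forward; pixel columns grow to the right and rows downward; lengths in m; the calibration is good to about 2 mm. A picture is of the moment at which its call begins.
- manip.sign_off(): hands the job in; it is judged then, once.
The state is a dict: "clock": time; "qpos": joint angles; "qd": joint speeds; "effort": joint torques, N m; "position": TCP position; "ee_rot": TCP orientation; "contact_force": force on the tool from outside, world axes, zero at the start; "moment": the same for the moment, N m; "width": finger opening in m; "gripper_force": force on a finger pad.
Only numpy, scipy, OpenCV 4.12 (cv2) and the standard library are available. Lean on these libraries where they do the work, as an engineer would, in place of code of your own. Each camera call takes 0.05 s, during which the arm holds its last target. There are 200 camera calls.

### The job

Keep the roll clean: pick up the sprung kitchen tongs from the desk, close their tips on the small bread roll that sits on the freely spinning lazy Susan, and lift it about ten centimetres above the turntable, never touching the roll with the gripper itself. Finish while still holding the roll up in the tongs, keeping still: nothing is put down or let go. The turntable may turn, but the little ramekin must stay standing on it, and the mug, the mouse and the phone stand must stay where they are.

Things in the scene. Friction and masses are not known exactly. Their poses are not given: they have to be found in the camera images.
- tongs: Sprung steel kitchen tongs with black rubber grip pads and tips, lying flat on the desk; 180 mm long, 22 mm tall throughout, 90 g. Origin: underside, midway between the grip pads at rest (open); x from hinge to tips, z up. Flat grip pads 32 mm long, 58 mm over their outer faces at rest. The left arm (+y) and hinge are this body; the right arm (-y) is the moving jaw
- tongs_jaw (a joint): Closing angle between the arms (rad): 0 at rest, open; about 0.22 closed on the roll; 0.5 fully shut. A spring opens them: each pad needs about 4 N to start moving, 7 N when closed on the roll (pads then about 41 mm over outsides). Squeezed 2 to 4 mm at the pads, the tongs can be carried nearly open; 15 to 25 N of grip holds the roll well
- tongs_hinge (a point): Point on the hinge axis, a dark round boss of 18 mm diameter at the rear end, 11 mm above the underside. The middle of the grip pads is 75 mm ahead of it and the middle of the tip plates 160 mm ahead, so tips close about 2.1 mm for each 1 mm at the pads
- tongs_tip_left (a point): Middle of the inner face of the left (+y) tip plate, 11 mm above the underside. Tip plates are 28 mm long, 5 mm thick, 22 mm tall; at rest 84 mm apart inside and about 96 mm over their outsides
- tongs_tip_right (a point): Middle of the inner face of the right (-y), moving tip plate, 11 mm above the underside of the tongs; an item is gripped midway between the two tip points
- roll: Small round golden-brown bread roll with a pale cross cut on top, 48 mm diameter at its widest (13 to 19 mm above its underside), 36 mm high, flat 34 mm underside, 30 g, firm. Origin: centre of its underside. It sits near the rim of the turntable, about 60 mm from its axis
- turntable: Lazy Susan: a flat rimless dark wooden disc of 220 mm diameter, 14 mm thick, its top 28 mm above the desk, turning freely without end on a fixed round metal foot. Origin: on the axis, at desk level. The foot does not move; the disc turns at a light touch and carries the roll and the ramekin round
- ramekin: Small white ceramic ramekin (open cup) 56 mm in diameter, 34 mm high, standing on the turntable across from the roll. Origin: centre of its underside. Must stay upright on the disc
- mug: White ceramic mug, 78 mm diameter, 92 mm high, handle at its +y side, standing on the desk. Origin: centre of its underside. Leave alone
- mouse: White computer mouse, about 100 mm by 60 mm, 34 mm high, on the desk. Origin: centre of its underside. Leave alone
- phone_stand: Small dark metal phone stand with a tilted back plate, 75 by 70 mm foot, 125 mm high, on the desk. Origin: centre of its underside. Leave alone
Not all that is in view belongs to the job. Of the things shaped like the turntable, the wooden one is meant.

How it is judged:
By the outcome, as a careful person would: the job done as asked, in the order asked, and still so for the second after the job is handed in, while the arm keeps its last pose, push and grip.
It also fails if it takes over 40 s, if anything falls off the work surface, if the arm or the gripper's body presses on something with over 40 N, if the wrist force passes 120 N, or if a joint passes its speed limit or range.

## Working session

There is one attempt and no reset: what is moved stays moved. The work goes in short steps, Python scripts to look and compute and a tool call to move; the robot and the scene stay as the last step left them, time stands still between calls to the robot, and variables do not carry over. Pictures are saved under pics/ and viewed, at most 10 in all, crops included, and the job is handed in when it is done.

Besides the shell and the picture viewer there is one more tool, called after "Call:" by a JSON object that holds its "method" and its "body", one argument or row to a line. play_rows: Moves the arm, as the interface text tells. Its arguments: {"type":"object","properties":{"motion":{"type":"array","items":{"type":"array","items":{"type":"number"}}},"newtons":{"type":"number"}},"required":["motion"]}

```bash
mkdir -p pics
cat > h.py <<'E'
import numpy as np, cv2
from rig import manip
def grab(n):
    d=manip.get_image(n); np.savez(f'{n}.npz',**d); return d
def pts(d):
    z=d['range_z']; v,u=np.mgrid[:400,:640]
    c=np.stack([(u-d['cx'])/d['fx']*z,(v-d['cy'])/d['fy']*z,z],-1)
    return (c-np.array(d['t']))@np.array(d['R'])   # R^T (c-t)
def ray(d,u,v,h):
    R=np.array(d['R']);o=-R.T@np.array(d['t'])
    r=R.T@np.array([(u-d['cx'])/d['fx'],(v-d['cy'])/d['fy'],1]); return o+r*(h-o[2])/r[2]
E
python3 - <<'E'
from h import *
a=[grab(n) for n in('scene','side','wrist')]
for n,d in zip('abc',a): cv2.imwrite(f'pics/{n}.png',d['img'][:,:,::-1])
s=manip.get_state(); print(s['position'],s['ee_rot'],s['width'])
for d in a: print(-np.array(d['R']).T@d['t'], np.array(d['R'])[2])
E
```

```text
[0.23627359 0.52379162 0.23063164] [-2.39092841e-04  2.10367948e-01  9.77622022e-01 -6.72409543e-04] 0.08557031748854124
[0.89657157 0.45160875 0.85021769] [-0.35098222 -0.492852   -0.79618364]
[ 0.02589767 -0.94977222  0.75391001] [ 0.40405675  0.73347438 -0.54658346]
[0.16512127 0.55500418 0.37272422] [ 0.27348082 -0.12520231 -0.9536942 ]
```

View pics/a.png

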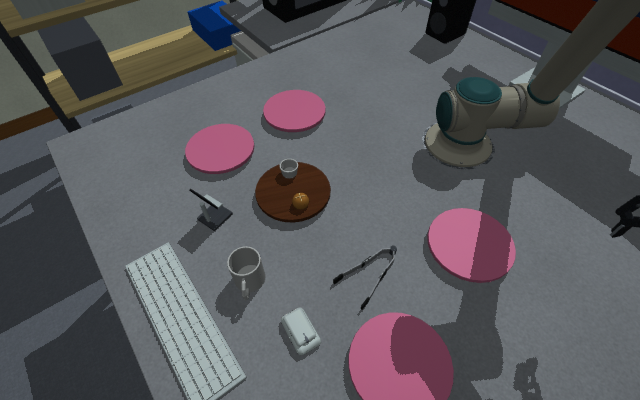

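View pics/b.png

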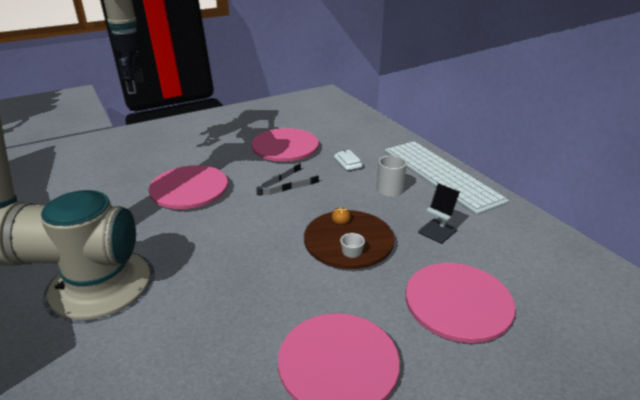

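The scene picture shows the tongs with the hinge at about (392,250) and tips at (337,280) and (364,305). The roll is at (300,201), the disc centre at (293,191), the ramekin at (289,168), the mug at (246,268), the mouse at (300,330) and the stand at (210,208). The side view agrees.

```bash
cat > m.py <<'E'
from h import *
def comps(n):
    d=dict(np.load(f'{n}.npz')); P=pts(d); im=d['img']; hsv=cv2.cvtColor(im,cv2.COLOR_RGB2HSV)
    return d,P,hsv
for n in('scene','side'):
    d,P,hsv=comps(n); z=P[...,2]; ok=d['range_z']>0
    obj=((z>.008)&(z<.2)&ok&(P[...,0]>.15)&(P[...,0]<1)).astype(np.uint8)
    k,L,st,c=cv2.connectedComponentsWithStats(obj)
    print(n,'desk z',np.median(z[ok&(abs(z)<.02)]))
    for i in range(1,k):
        if st[i,4]<25: continue
        Q=P[L==i]; print(st[i],Q.min(0).round(3),Q.max(0).round(3),np.median(Q,0).round(3))
    roll=(hsv[...,0]>8)&(hsv[...,0]<25)&(hsv[...,1]>110)&(hsv[...,2]>120)&ok&(z>.03)&(z<.08)&(P[...,0]>.2)
    Q=P[roll]; print('roll',len(Q),Q.min(0),Q.max(0))
    # wooden disc top
    w=(abs(z-.028)<.005)&ok&(np.hypot(P[...,0]-.6,P[...,1]-0)<.4)&(hsv[...,2]<110)&(hsv[...,1]>90)
    Q=P[w]; print('disc',len(Q),Q.min(0),Q.max(0),(Q.min(0)+Q.max(0))/2)
E
python3 m.py
```

```text
scene desk z 0.00041620876697391244
[   4    0  135   59 3567] [ 0.548 -1.63   0.008] [ 1.    -1.289  0.2  ] [ 0.855 -1.361  0.159]
[ 263   90   63   42 2094] [ 0.236 -0.558  0.014] [ 0.457 -0.337  0.034] [ 0.354 -0.439  0.028]
[ 185  124   70   50 2703] [ 0.538 -0.551  0.014] [ 0.754 -0.329  0.035] [ 0.651 -0.428  0.028]
[ 255  159   76   64 3631] [ 0.45  -0.258  0.013] [ 0.667 -0.038  0.067] [ 0.566 -0.139  0.028]
[190 189  42  40 663] [ 0.736 -0.252  0.008] [ 0.825 -0.173  0.127] [ 0.785 -0.206  0.012]
[ 427  208   89   75 5036] [0.177 0.17  0.014] [0.397 0.389 0.033] [0.296 0.287 0.028]
[ 140  242  106  158 6004] [ 0.92  -0.211  0.008] [1.    0.21  0.023] [0.961 0.041 0.016]
[ 227  246   38   54 1221] [ 0.759 -0.029  0.008] [0.841 0.073 0.095] [0.8   0.021 0.062]
[333 246  64  63 419] [0.45  0.145 0.008] [0.638 0.242 0.028] [0.542 0.161 0.021]
[ 281  307   40   48 1138] [0.738 0.149 0.011] [0.806 0.249 0.038] [0.775 0.205 0.032]
[ 348  312  106   88 7662] [0.534 0.275 0.016] [0.753 0.49  0.033] [0.638 0.379 0.028]
roll 49 [ 0.5529683  -0.10218938  0.05843808] [ 0.58333301 -0.0749
[... 565 characters left out ...]
 [0.793 0.252 0.038] [0.757 0.178 0.028]
[256 163  63  31 519] [0.447 0.143 0.008] [0.637 0.242 0.026] [0.537 0.161 0.017]
[ 148  165   80   44 2715] [0.176 0.166 0.012] [0.394 0.391 0.033] [0.28  0.264 0.028]
[ 304  207   90   62 4268] [ 0.446 -0.258  0.011] [ 0.664 -0.038  0.066] [ 0.543 -0.166  0.028]
[ 405  263  110   80 6753] [ 0.532 -0.548  0.013] [ 0.753 -0.327  0.034] [ 0.633 -0.451  0.028]
[ 278  313  121   87 8823] [ 0.235 -0.556  0.014] [ 0.453 -0.339  0.033] [ 0.345 -0.453  0.028]
roll 179 [ 0.54567999 -0.11100717  0.04245002] [ 0.58321003 -0.07506096  0.06626477]
disc 3200 [ 0.34112385 -0.25822923  0.02304634] [0.71226359 0.39429489 0.03290014] [0.52669372 0.06803283 0.02797324]
```

Run:
```python
import cv2,numpy as np
d=dict(np.load('scene.npz'));im=d['img'][:,:,::-1]
a=cv2.resize(im[235:325,320:420],None,fx=6,fy=6,interpolation=cv2.INTER_CUBIC)
cv2.imwrite('pics/t.png',a)
```

```text
(no output)
```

View pics/t.png

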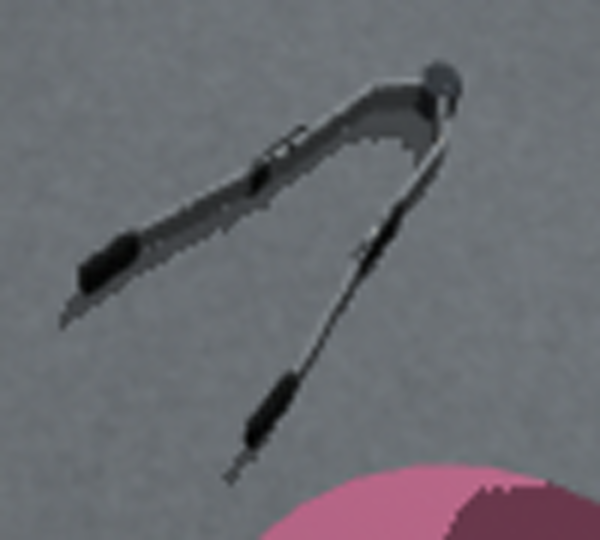

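```bash
cat > f.py <<'E'
from h import *
from scipy.spatial.transform import Rotation as Ro
S=dict(np.load('scene.npz'))
for nm,u,v in(('hinge',441,78),('tipL end?',80,275),('tipR',248,425),('tipL in',135,238),('tipR in',290,378)):
    print(nm,ray(S,320+u/6,235+v/6,.022 if nm in('hinge','tipL in','tipR in') else .015).round(4))
A=[]
for n in('scene','side'):
    d=dict(np.load(f'{n}.npz')); P=pts(d); z=P[...,2]
    Q=P[(z>.008)&(z<.03)&(P[...,0]>.44)&(P[...,0]<.645)&(P[...,1]>.13)&(P[...,1]<.25)&(d['range_z']>0)]
    A.append(Q)
    q=Q[Q[:,0]<.475]; print(n,len(Q),'hinge-end',q.min(0).round(4),q.max(0).round(4))
    for x in np.arange(.45,.64,.01):
        s=Q[(Q[:,0]>=x)&(Q[:,0]<x+.01)]
        y=np.sort(s[:,1]); 
        if len(y)<3: continue
        g=np.argmax(np.diff(y)); print(round(x+.005,3),len(y),'lo',y[0].round(4),y[g].round(4),'hi',y[g+1].round(4),y[-1].round(4))
q=manip.get_state()['ee_rot']; print(Ro.from_quat([q[1],q[2],q[3],q[0]]).as_matrix().round(3))
for n in('scene','side'):
    d=dict(np.load(f'{n}.npz')); P=pts(d); z=P[...,2]
    for nm,lo,hi in(('high',.036,.07),):
        m=(z>lo)&(z<hi)&(np.hypot(P[...,0]-.557,P[...,1]+.148)<.105)&(d['range_z']>0)
        k,L,st,c=cv2.connectedComponentsWithStats(m.astype(np.uint8))
        for i in range(1,k):
            if st[i,4]>15:
                Q=P[L==i]; T=Q[Q[:,2]>Q[:,2].max()-.008]; print(n,st[i],Q.min(0).round(3),Q.max(0).round(3),'top',T.mean(0).round(3))
                # fixed-radius sphere-ish xy fit
                G=Q[(Q[:,2]<.05)];
E
python3 f.py
```

```text
hinge [0.4581 0.1714 0.022 ]
tipL end? [0.6375 0.1482 0.015 ]
tipR [0.624  0.2382 0.015 ]
tipL in [0.6113 0.1512 0.022 ]
tipR in [0.6005 0.2352 0.022 ]
scene 419 hinge-end [0.4501 0.1594 0.008 ] [0.4745 0.1888 0.0252]
0.455 20 lo 0.1618 0.1618 hi 0.1645 0.179
0.465 32 lo 0.1623 0.1796 hi 0.1814 0.1827
0.475 27 lo 0.1572 0.1646 hi 0.1824 0.1934
0.485 22 lo 0.1535 0.1591 hi 0.1922 0.1965
0.495 19 lo 0.153 0.1568 hi 0.1961 0.1987
0.505 17 lo 0.153 0.1564 hi 0.1965 0.2016
0.515 20 lo 0.1533 0.1569 hi 0.2001 0.2068
0.525 23 lo 0.1524 0.1571 hi 0.2032 0.2091
0.535 23 lo 0.152 0.1576 hi 0.2055 0.2115
0.545 21 lo 0.152 0.1563 hi 0.21 0.2151
0.555 21 lo 0.152 0.157 hi 0.2146 0.2192
0.565 19 lo 0.1516 0.1544 hi 0.2195 0.2234
0.575 18 lo 0.1494 0.1536 hi 0.2218 0.2276
0.585 22 lo 0.1476 0.1529 hi 0.2255 0.2318
0.595 21 lo 0.1477 0.1512 hi 0.2298 0.2354
0.605 24 lo 0.1464 0.1505 hi 0.2334 0.2382
0.615 28 lo 0.1463 0.1512 hi 0.2344 0.2405
0.625 26 lo 0.1454 0.151 hi 0.2375 0.242
0.635 16 lo 0.1448 0.1457 hi 0.1468 0.1512
side 519 hinge-end [0.4475 0.156  0.0081] [0.4748 0.1919 0.0243]
0.455 25 lo
[... 572 characters left out ...]
 0.2264 0.2352
0.595 25 lo 0.1439 0.1543 hi 0.2302 0.236
0.605 27 lo 0.1429 0.1558 hi 0.2299 0.2374
0.615 28 lo 0.1429 0.1517 hi 0.231 0.2424
0.625 18 lo 0.1435 0.1529 hi 0.2341 0.241
0.635 13 lo 0.144 0.1482 hi 0.1508 0.1534
[[-0.911  0.411 -0.001]
 [ 0.411  0.911 -0.001]
 [ 0.    -0.001 -1.   ]]
scene [280 159  18  18 232] [ 0.503 -0.233  0.036] [ 0.557 -0.178  0.065] top [ 0.53  -0.205  0.061]
scene [292 193  17  16 221] [ 0.551 -0.105  0.037] [ 0.595 -0.064  0.067] top [ 0.572 -0.085  0.062]
side [331 207  19  17 251] [ 0.545 -0.113  0.036] [ 0.59  -0.069  0.066] top [ 0.567 -0.09   0.062]
side [340 233  24  23 408] [ 0.499 -0.233  0.036] [ 0.555 -0.177  0.066] top [ 0.528 -0.203  0.061]
```

Call:
{"method": "play_rows", "body": {
  "motion": [
    [-1.5,-0.7,0,-0.6,85],
    [-3,-1.4,0.2,-1.2,85],
    [-4.4,-2.1,0.4,-1.8,85],
    [-5.8,-2.7,0.6,-2.4,85],
    [-7.2,-3.4,0.9,-3.1,85]
  ]
}}

```text
clock: 0.78
position: [0.439, 0.2869, 0.1968]
ee_rot: [0.001, -0.061, 0.998, 0.0]
contact_force: [0.3, 1.0, -0.5]
width: 0.085
gripper_force: 0.0
```

```bash
cat >> h.py <<'E'
from scipy.spatial.transform import Rotation as Ro
def to(x,y,z,ax=None):
    """units needed to get TCP to x,y,z with tool y axis at world angle ax (deg, mod 180)"""
    s=manip.get_state(); q=s['ee_rot']; R=Ro.from_quat([q[1],q[2],q[3],q[0]]).as_matrix()
    d=R.T@(np.array([x,y,z])-s['position'])/.04
    a=np.degrees(np.arctan2(R[1,1],R[0,1])); t=0 if ax is None else -((ax-a+90)%180-90)/10
    print('units',d.round(3),'turn',round(t,3),'yaw',a.round(2),'pos',np.round(s['position'],4),'w',s['width'],'F',np.round(s['contact_force'],1),s['gripper_force'],'t',s['clock'],'q6',round(s['qpos'][5],2))
E
python3 -c "
from h import *
to(.532,.1806,.10,97)"
```

```text
units [-1.984 -2.92   2.42 ] turn -0.005 yaw 96.95 pos [0.439  0.2869 0.1968] w 0.08495839913206933 F [ 0.3  1.  -0.5] 0.0 t 0.775 q6 -1.25
```

Call:
{"method": "play_rows", "body": {
  "motion": [
    [-0.6,-0.9,0.8,0,85],
    [-1.3,-1.9,1.6,0,85],
    [-1.98,-2.92,2.42,0,85],
    [-1.98,-2.92,2.42,0,85],
    [-1.98,-2.92,2.42,0,85]
  ]
}}

```text
clock: 1.4
position: [0.5296, 0.1818, 0.1]
ee_rot: [-0.001, -0.058, 0.998, 0.0]
contact_force: [0.1, -0.5, 0.2]
width: 0.0847
gripper_force: 0.0
```

Run:
```python
from h import *
to(.532,.1806,.004,97)
d=grab('wrist'); P=pts(d); z=P[...,2]; hsv=cv2.cvtColor(d['img'],cv2.COLOR_RGB2HSV)
cv2.imwrite('pics/w1.png',d['img'][:,:,::-1])
m=(z>.008)&(z<.03)&(d['range_z']>0)&(P[...,0]>.44)&(P[...,0]<.66)&(P[...,1]>.13)&(P[...,1]<.26)
Q=P[m]; print(len(Q),Q.min(0),Q.max(0))
for x in np.arange(.44,.65,.01):
    s=Q[(Q[:,0]>=x)&(Q[:,0]<x+.01)]
    if len(s)<3: continue
    y=np.sort(s[:,1]); g=np.argmax(np.diff(y)); print(round(x+.005,3),len(y),y[[0,g,g+1,-1]].round(4))
```

```text
units [-0.058 -0.038  2.4  ] turn -0.033 yaw 96.67 pos [0.5296 0.1818 0.1   ] w 0.084747214432651 F [ 0.1 -0.5  0.2] 0.0 t 1.4 q6 -1.48
2900 [0.44948736 0.14518513 0.00801609] [0.63711939 0.24168518 0.02385846]
0.445 8 [0.1683 0.171  0.1724 0.1738]
0.455 337 [0.1623 0.1625 0.1627 0.1796]
0.465 292 [0.1615 0.1852 0.1859 0.1865]
0.475 165 [0.1554 0.1643 0.1825 0.1944]
0.485 153 [0.1534 0.1582 0.1918 0.1971]
0.495 148 [0.1535 0.1566 0.1945 0.1996]
0.505 141 [0.1537 0.1567 0.1973 0.2025]
0.515 180 [0.1523 0.1568 0.1999 0.2068]
0.525 205 [0.1515 0.157  0.2023 0.2091]
0.535 171 [0.1519 0.1571 0.2049 0.2122]
0.545 142 [0.1524 0.1564 0.2085 0.2161]
0.555 105 [0.1514 0.1565 0.2133 0.2194]
0.565 94 [0.1506 0.1541 0.218  0.2233]
0.575 91 [0.1492 0.1531 0.2217 0.2274]
0.585 93 [0.1481 0.1517 0.2252 0.2315]
0.595 116 [0.1471 0.1507 0.2301 0.2356]
0.605 146 [0.1452 0.1503 0.2313 0.2383]
0.615 150 [0.1454 0.1505 0.2338 0.2408]
0.625 113 [0.1456 0.1508 0.2361 0.2417]
0.635 50 [0.146  0.148  0.1485 0.1509]
```

View pics/w1.png

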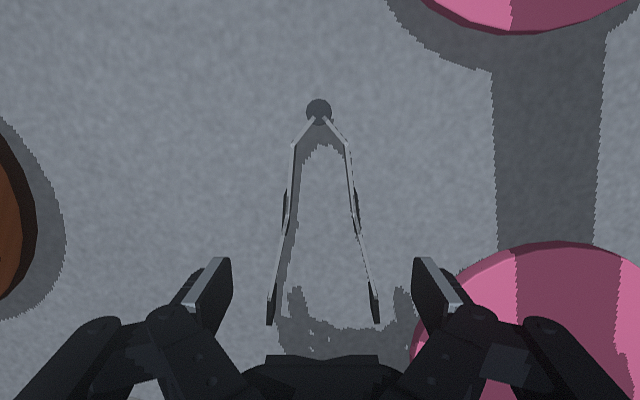

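The wrist view shows the tongs centred between the fingers: hinge at (319,111), pads at (286,210) and (355,207). The numbers confirm the pose.

Call:
{"method": "play_rows", "body": {
  "motion": [
    [-0.03,-0.02,1,0,85],
    [-0.03,-0.02,2,0,80],
    [-0.03,-0.02,2.45,0,75],
    [-0.03,-0.02,2.45,0,70],
    [-0.03,-0.02,2.45,0,65]
  ],
  "newtons": 20
}}

```text
clock: 2.08
position: [0.532, 0.182, 0.0036]
ee_rot: [0.001, -0.059, 0.998, 0.0]
contact_force: [-0.4, -0.1, 0.3]
width: 0.0648
gripper_force: 0.0
```

```bash
python3 -c "
from h import *
to(.531,.1813,.001,97)"
```

```text
units [ 0.027 -0.015  0.065] turn -0.021 yaw 96.79 pos [0.532  0.182  0.0036] w 0.06483643635682472 F [-0.4 -0.1  0.3] 0.0 t 2.075 q6 -1.48
```

Call:
{"method": "play_rows", "body": {
  "motion": [
    [0.02,0,0.08,0,60],
    [0.02,0,0.08,0,57],
    [0.02,0,0.08,0,55],
    [0.02,0,0.08,0,54],
    [0.02,0,0.08,0,54]
  ]
}}

```text
clock: 2.7
position: [0.5319, 0.1814, 0.0008]
ee_rot: [0.002, -0.058, 0.998, 0.0]
contact_force: [-0.6, 0.4, 8.2]
width: 0.0542
gripper_force: 6.7
```

Call:
{"method": "play_rows", "body": {
  "motion": [
    [0,0,-0.3,0,54],
    [0,0,-0.8,0,54],
    [0,0,-1.5,0,54],
    [0,0,-2.2,0,54],
    [0,0,-2.2,0,54]
  ]
}}

```text
clock: 3.32
position: [0.5321, 0.1812, 0.0894]
ee_rot: [0.003, -0.059, 0.998, 0.0]
contact_force: [0.6, -0.2, -1.2]
width: 0.054
gripper_force: 4.3
```

Run:
```python
from h import *
a=np.array([.570,-.0885]); c=np.array([.557,-.148]); u=(a-c)/np.linalg.norm(a-c)
print('radial',u,np.degrees(np.arctan2(u[1],u[0])))
to(.531,.1813,.09,97)
d=grab('side'); cv2.imwrite('pics/s2.png',cv2.resize(d['img'][100:220,220:380,::-1],None,fx=4,fy=4))
```

```text
radial [0.21345204 0.97695354] 77.67527256586273
units [ 0.028  0.007 -0.016] turn -0.028 yaw 96.72 pos [0.5321 0.1812 0.0894] w 0.0539832804566424 F [ 0.6 -0.2 -1.2] 4.32285706687253 t 3.325 q6 -1.48
```

View pics/s2.png

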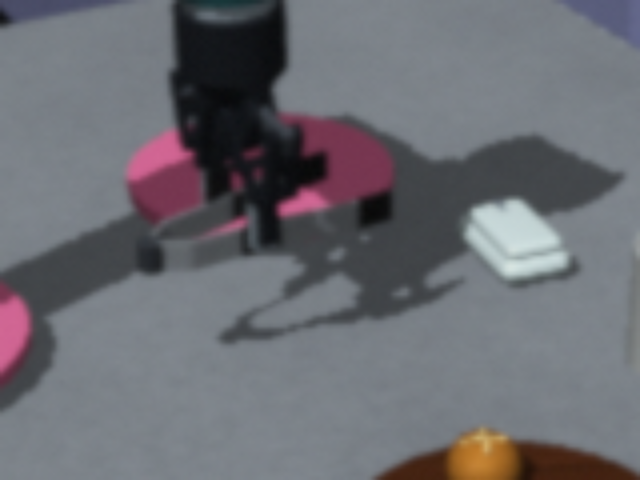

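Call:
{"method": "play_rows", "body": {
  "motion": [
    [-0.1,-0.2,0,0.6,54],
    [-0.2,-0.5,0,1.5,54],
    [-0.3,-0.8,0,2.5,54],
    [-0.5,-1.1,0,3.5,54],
    [-0.6,-1.4,0,4.5,54]
  ]
}}

```text
clock: 4.0
position: [0.56, 0.1275, 0.0852]
ee_rot: [-0.001, 0.331, 0.944, -0.001]
contact_force: [0.7, 0.8, -0.7]
width: 0.054
gripper_force: 4.3
```

```bash
python3 -c "
from h import *
to(.597,.064,.09,-10)"
```

```text
units [-1.713 -0.663 -0.123] turn 6.138 yaw 51.38 pos [0.56   0.1275 0.0852] w 0.05404003176858533 F [ 0.7  0.8 -0.7] 4.325778602797072 t 4.0 q6 -0.79
```

Call:
{"method": "play_rows", "body": {
  "motion": [
    [-0.3,-0.1,-0.05,1.0,54],
    [-0.6,-0.2,-0.1,2.0,54],
    [-1.0,-0.4,-0.12,3.0,54],
    [-1.3,-0.5,-0.12,4.0,54],
    [-1.7,-0.65,-0.12,5.0,54]
  ]
}}

```text
clock: 4.62
position: [0.5969, 0.0652, 0.0898]
ee_rot: [-0.001, 0.698, 0.716, -0.001]
contact_force: [0.2, 0.3, -1.0]
width: 0.0541
gripper_force: 4.3
```

Call:
{"method": "play_rows", "body": {
  "motion": [
    [0,0,0,0.8,54],
    [0,0,0,1.1,54],
    [0,0,0,1.1,54],
    [0,0,0,1.1,54]
  ]
}}

```text
clock: 5.12
position: [0.5975, 0.0655, 0.0908]
ee_rot: [-0.001, 0.762, 0.648, -0.001]
contact_force: [0.1, 0.1, -0.7]
width: 0.0544
gripper_force: 4.3
```

```bash
cat > tips.py <<'E'
from h import *
import sys
to(.597,.064,.09,-10)
s=manip.get_state(); p=s['position']; z0=p[2]; q=s['ee_rot']; R=Ro.from_quat([q[1],q[2],q[3],q[0]]).as_matrix()
f=-R[:,0]*np.sign(-R[:,0]@np.array([-.17,-.98,0])); 
b=R[:,1]
for n in('scene','side','wrist'):
    d=grab(n); P=pts(d); D=P-p; a=D@f; l=D@b; z=D[...,2]
    m=(d['range_z']>0)&(abs(l)<.055)&(abs(z-.011)<.017)&(a>.06)&(a<.115)&(P[...,2]>.034)
    hsv=cv2.cvtColor(d['img'],cv2.COLOR_RGB2HSV); m&=~((hsv[...,1]>110)&(hsv[...,2]>90))
    Q=np.stack([a,l,z],-1)[m]
    for nm,k in(('neg',Q[:,1]<0),('pos',Q[:,1]>0)):
        if k.sum()>5: print(n,nm,k.sum(),'along,lat,z min',np.percentile(Q[k],3,axis=0).round(4),'max',np.percentile(Q[k],97,axis=0).round(4))
    r=(P[...,2]>.036)&(P[...,2]<.07)&(hsv[...,0]>5)&(hsv[...,0]<28)&(hsv[...,1]>100)&(hsv[...,2]>70)&(np.hypot(P[...,0]-.557,P[...,1]+.148)<.11)
    G=P[r]
    if len(G)>10: print(n,'roll',len(G),np.percentile(G,2,axis=0).round(4),np.percentile(G,98,axis=0).round(4))
E
python3 tips.py; python3 -c "
from h import *
cv2.imwrite('pics/w3.png',np.load('wrist.npz')['img'][:,:,::-1])"
```

```text
units [-0.04  -0.006  0.019] turn 0.076 yaw -9.24 pos [0.5975 0.0655 0.0908] w 0.05437795050939518 F [ 0.1  0.1 -0.7] 4.323978815227747 t 5.125 q6 0.15
scene pos 41 along,lat,z min [0.0742 0.0375 0.0022] max [0.1005 0.0444 0.0231]
scene roll 176 [ 0.553  -0.1037  0.0475] [ 0.5929 -0.0668  0.0652]
side neg 58 along,lat,z min [ 0.0646 -0.0434  0.002 ] max [ 0.1031 -0.0377  0.0236]
side pos 81 along,lat,z min [0.0613 0.0341 0.0011] max [0.1009 0.0419 0.0228]
side roll 243 [ 0.5461 -0.1096  0.0379] [ 0.5841 -0.0748  0.0651]
```

View pics/w3.png

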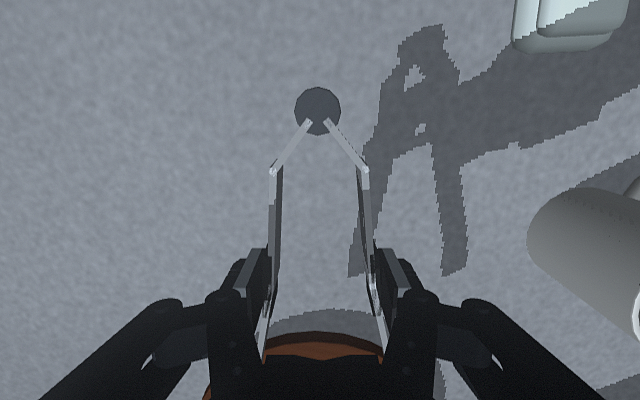

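The wrist view shows the tongs straight and held: hinge at (318,111), arms symmetric about the tool, disc rim at (320,345). The tips are centred laterally, 87 mm ahead of the TCP, and the underside is level with the TCP.

Call:
{"method": "play_rows", "body": {
  "motion": [
    [0,0,0.5,0,54],
    [0,-0.06,1.1,0,54],
    [0,-0.06,1.42,0,54],
    [0,-0.06,1.42,0,54]
  ]
}}

```text
clock: 5.78
position: [0.5952, 0.0659, 0.0341]
ee_rot: [-0.001, 0.762, 0.648, -0.001]
contact_force: [0.7, -0.1, -0.3]
width: 0.0542
gripper_force: 4.3
```

```bash
python3 tips.py; python3 -c "
from h import *
to(.5839,-.0031,.033)"
```

```text
units [-0.041  0.05  -1.399] turn 0.073 yaw -9.27 pos [0.5952 0.0659 0.0341] w 0.05423435970837387 F [ 0.7 -0.1 -0.3] 4.323788284091279 t 5.775 q6 0.16
scene pos 41 along,lat,z min [0.0686 0.038  0.0028] max [0.0989 0.0442 0.0235]
scene roll 175 [ 0.5527 -0.1025  0.0466] [ 0.5928 -0.0666  0.0653]
side neg 50 along,lat,z min [ 0.064  -0.0425  0.0013] max [ 0.1026 -0.0378  0.0238]
side pos 73 along,lat,z min [0.0618 0.0346 0.0021] max [0.1006 0.0431 0.0242]
side roll 244 [ 0.5454 -0.1101  0.0372] [ 0.5845 -0.0761  0.0653]
units [-1.755 -0.038  0.068] turn 0 yaw -9.28 pos [0.5967 0.0659 0.0357] w 0.054026143838369005 F [ 0.5 -0.1 -0.9] 4.324721457087435 t 5.925 q6 0.16
```

Call:
{"method": "play_rows", "body": {
  "motion": [
    [-0.4,-0.02,0.02,0,54],
    [-0.8,-0.02,0.04,0,54],
    [-1.2,-0.03,0.04,0,54],
    [-1.6,-0.03,0.04,0,54],
    [-1.75,-0.03,0.04,0,54]
  ]
}}

```text
clock: 6.55
position: [0.5831, -0.0045, 0.0333]
ee_rot: [0.0, 0.763, 0.647, 0.0]
contact_force: [-0.2, 0.1, -0.4]
width: 0.0539
gripper_force: 4.3
```

```bash
python3 tips.py; python3 -c "
from h import *
to(.5839,-.0031,.033)
for n,(y,x) in dict(scene=(160,260),side=(180,290)).items():
    cv2.imwrite(f'pics/{n}4.png',cv2.resize(np.load(n+'.npz')['img'][y:y+90,x:x+120,::-1],None,fx=5,fy=5,interpolation=cv2.INTER_CUBIC))
a=[cv2.imread(f'pics/{n}4.png') for n in('scene','side')]; cv2.imwrite('pics/both4.png',cv2.resize(np.hstack(a),(800,300)))"
```

```text
units [ 1.746  0.064 -1.417] turn 0.063 yaw -9.37 pos [ 0.5831 -0.0045  0.0333] w 0.05391645919964172 F [-0.2  0.1 -0.4] 4.324147164879832 t 6.55 q6 0.04
scene pos 50 along,lat,z min [0.0737 0.0181 0.0045] max [0.1009 0.0444 0.0239]
scene roll 54 [ 0.5727 -0.1048  0.0475] [ 0.5932 -0.0799  0.0639]
side neg 68 along,lat,z min [ 0.0639 -0.043   0.0016] max [ 0.1042 -0.0067  0.0243]
side pos 94 along,lat,z min [0.0616 0.0063 0.0016] max [0.1048 0.0409 0.0228]
side roll 244 [ 0.5456 -0.1108  0.0367] [ 0.5857 -0.0769  0.065 ]
units [0.007 0.013 0.008] turn 0 yaw -9.33 pos [ 0.5833 -0.0033  0.0333] w 0.05399619752724125 F [-0.1 -0.3 -0.9] 4.323946043732576 t 6.7 q6 0.04
```

View pics/both4.png

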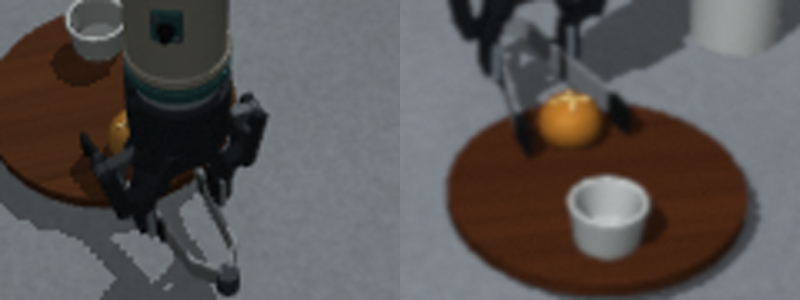

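The right (side) crop shows the tips at (523,138) and (620,110) straddling the roll at (572,118), with the ramekin untouched. Closing gently.

Call:
{"method": "play_rows", "body": {
  "motion": [
    [0,0,0,0,51],
    [0,0,0,0,48],
    [0,0,0,0,45],
    [0,0,0,0,43],
    [0,0,0,0,41]
  ],
  "newtons": 22
}}

```text
clock: 7.32
position: [0.5833, -0.0029, 0.0333]
ee_rot: [-0.0, 0.762, 0.648, 0.0]
contact_force: [-0.5, 0.5, -0.2]
width: 0.041
gripper_force: 6.9
```

Call:
{"method": "play_rows", "body": {
  "motion": [
    [0,0,0,0,40],
    [0,0,0,0,38],
    [0,0,0,0,36],
    [0,0,0,0,34],
    [0,0,0,0,34]
  ]
}}

```text
clock: 7.95
position: [0.5833, -0.003, 0.0333]
ee_rot: [0.0, 0.762, 0.648, 0.0]
contact_force: [-0.1, -0.0, -0.6]
width: 0.0406
gripper_force: 22.9
```

```bash
python3 tips.py; python3 -c "
from h import *
cv2.imwrite('pics/s5.png',cv2.resize(np.load('side.npz')['img'][180:270,290:410,::-1],None,fx=5,fy=5,interpolation=cv2.INTER_CUBIC))"
```

```text
units [ 1.708  0.067 -1.418] turn 0.072 yaw -9.28 pos [ 0.5833 -0.003   0.0333] w 0.040607201560895395 F [-0.1 -0.  -0.6] 22.908997535705566 t 7.95 q6 0.04
scene pos 54 along,lat,z min [0.0704 0.018  0.0066] max [0.0987 0.031  0.0243]
scene roll 57 [ 0.5731 -0.1057  0.0487] [ 0.5928 -0.0782  0.0667]
side neg 72 along,lat,z min [ 0.0672 -0.03    0.0014] max [ 0.107  -0.006   0.0207]
side pos 57 along,lat,z min [0.0634 0.0034 0.0017] max [0.1065 0.0279 0.0212]
side roll 231 [ 0.5479 -0.1112  0.0385] [ 0.5861 -0.0761  0.0649]
```

View pics/s5.png

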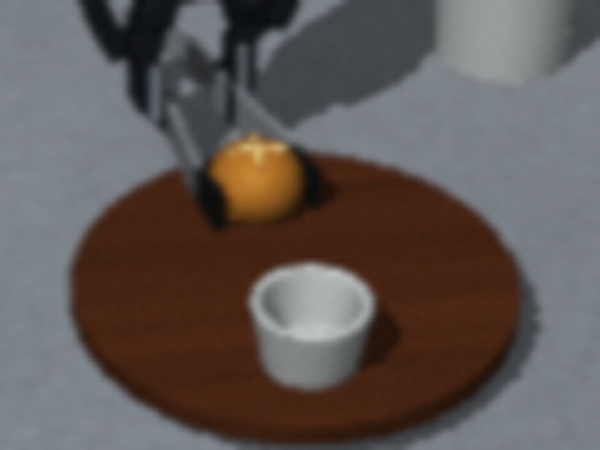

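The tips at (213,197) and (312,175) are closed on the roll at (258,180). Opening is 40.6 mm and grip 23 N, as expected. Lifting slowly by 100 mm.

Call:
{"method": "play_rows", "body": {
  "motion": [
    [0,0,-0.1,0,34],
    [0,0,-0.3,0,34],
    [0,0,-0.55,0,34],
    [0,0,-0.8,0,34],
    [0,0,-1.05,0,34]
  ]
}}

```text
clock: 8.72
position: [0.5834, -0.003, 0.0763]
ee_rot: [0.0, 0.762, 0.648, 0.0]
contact_force: [0.3, 0.0, -1.4]
width: 0.0404
gripper_force: 22.8
```

Call:
{"method": "play_rows", "body": {
  "motion": [
    [0,0,-0.25,0,34],
    [0,0,-0.55,0,34],
    [0,0,-0.85,0,34],
    [0,0,-1.15,0,34],
    [0,0,-1.35,0,34]
  ]
}}

```text
clock: 9.35
position: [0.5836, -0.003, 0.1303]
ee_rot: [0.0, 0.762, 0.648, 0.0]
contact_force: [0.2, 1.0, -1.7]
width: 0.0401
gripper_force: 22.9
```

Call:
{"method": "play_rows", "body": {
  "motion": [
    [0,0,-0.08,0,34],
    [0,0,-0.1,0,34],
    [0,0,-0.1,0,34],
    [0,0,-0.1,0,34],
    [0,0,-0.1,0,34]
  ]
}}

```text
clock: 9.98
position: [0.5831, -0.003, 0.133]
ee_rot: [-0.0, 0.762, 0.648, -0.0]
contact_force: [-0.1, -0.1, -1.0]
width: 0.0401
gripper_force: 22.9
```

```bash
python3 -c "
from h import *
to(.583,-.003,.133)
d=grab('side'); P=pts(d); h=cv2.cvtColor(d['img'],cv2.COLOR_RGB2HSV)
m=(h[...,0]>8)&(h[...,0]<28)&(h[...,1]>110)&(h[...,2]>90)&(P[...,2]>.05)&(P[...,2]<.3)&(P[...,0]>.4)&(abs(P[...,1]+.1)<.1)
Q=P[m];print(len(Q),Q.min(0),Q.max(0))
cv2.imwrite('pics/s6.png',cv2.resize(d['img'][90:290,260:460,::-1],None,fx=3,fy=3))"
```

```text
units [-0.001 -0.003 -0.001] turn 0 yaw -9.28 pos [ 0.5831 -0.003   0.133 ] w 0.040143942346278355 F [-0.1 -0.1 -1. ] 22.857710123062134 t 9.975 q6 0.04
222 [ 0.5475139  -0.11271024  0.13426126] [ 0.58740996 -0.07727711  0.16552688]
```

View pics/s6.png

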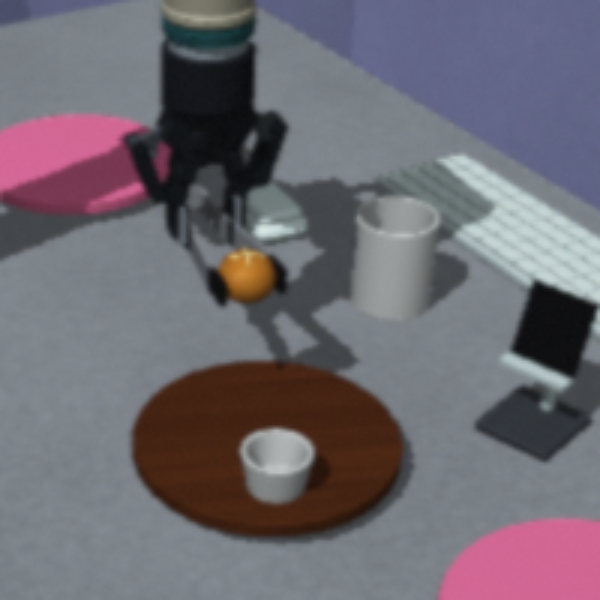

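The roll at (247,276) is held in the tips, lifted 100 mm (its top went from 0.065 to 0.1655 m). The ramekin is upright at (277,465) and the other things are undisturbed.

```bash
python3 -c "
from rig import manip
print(manip.sign_off())"
```

```text
the job is handed in; nothing more can be done
None
```

Job handed in after about 10 s of robot time: the tongs hold the roll still, 100 mm above the turntable, with the ramekin upright and the mug, mouse and phone stand untouched; no verdict was returned.

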